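# Fit the battery pack and tilt the analyser's screen

## Robot

A 6-joint arm with a two-finger parallel gripper is mounted at the origin on the work surface. World frame = base frame: x ahead of the robot, y to its left, z up, the work surface at z = 0. Lengths are in m, angles in degrees, forces in N, time in s.
With the tool pointing down it reaches from about 0.3 to 0.75 m from the base axis. Payload 8.5 kg.
Tool frame: the origin (TCP) lies midway between the tips of the shut fingers; the grasp point (between the pads) lies 19 mm behind it (env.grasp_offset is the distance from the TCP to the grasp point, in m); z points along the fingers, y is the line along which they close (so a half turn about z gives the same grasp; the last joint's range is limited). The gripper opens to 85 mm and grips with 20 to 120 N. Pads are 22 mm wide; open, the fingers measure 114 mm over their backs; the gripper's body (76 mm by 85 mm) begins 54 mm behind the grasp point. The pads swing forward as they close: fully open they stand 13 mm farther back than shut.
Start: joints at [55.617, 21.807, 74.336, -0, 83.858, -12.336], TCP at [0.206, 0.51, 0.231] pointing down, gripper open.
Joint ranges: [-178.18, 178.18], [-50.72, 133.34], [12.68, 142.11], [-81.47, 261.47], [9.98, 163.14], [-165.26, 165.26]. Speed limits (degrees/s): [136.94, 136.94, 180, 180, 180, 180].

## Interface

Orientations are given as a 3x3 rotation matrix whose columns are the frame's x, y, z axes.
In Python, from rig import env gives the robot as it stands.
- The arm moves only by the tool servo_tool, never from a script. Its argument "deltas" is text: rows parted by semicolons, each of 7 numbers parted by spaces: the opening, from 0 (shut) to 1 (fully open), then the shift along the tool's x, y, z in mm, then the turn, a rotation vector about the tool's x, y, z in rad. A call has 1 to 8 rows; each row shifts and turns the commanded pose from where the row before left it, along the tool's axes as they then stand; what a row does not reach is not made up. A row lasts 1/12 s, in which the tool goes at most 41.7 mm and 7.16 degrees, less where a joint would pass 70% of its speed; a pose out of reach is approached as far as the arm can. A call is refused whole if a number of a shift passes 41.7 or a number of a turn 0.125, either way. A call with a gripper value outside its range is refused whole. The fingers move at their own pace and stop on an object; "newtons" is the grip in N (left out, the last holds). Time passes only in rows, so rows that do not move let the fingers close. It gives the time, the measured TCP pose, the force, the opening and the grip force at its end, in the units of the state.
- env.observe(): the state, without advancing time (a new reading comes with each control period).
- env.get_image(name): name is "scene" or "top" or "wrist"; returns a dict with "img" (420x560x3 uint8, red, green, blue), "depth" (420x560 float32, m along the optical axis (not along the pixel's ray), 0 where there is no reading), "camera_matrix" (3x3 intrinsics, pixels), "D" ([k1, k2, p1, p2, k3] as OpenCV has them; the pictures are not rectified), "world_to_cam" (4x4, takes a point from world to camera coordinates). Camera axes: x right, y down, z forward; pixel columns grow to the right and rows downward; lengths in m; the calibration is good to about 2 mm. A picture is of the moment at which its call begins.
- env.close_job(): hands the job in; it is judged then, once.
Trained networks look in a picture, given as the dict that the camera call returned (one of the last four; its "shot" number tells which), for a name from the list of things; names that differ only in an ending like _2 or _b are one class to them, and where a whole thing is asked for, a point or a joint stands for the part that bears it (a point fixed in the world has none). Each returns a list of dicts, best first, with "conf" (0 to 1); they miss things now and then, are a little off and sometimes report something else, mostly with a low value. They report only what shows in the picture. A call takes as long as a camera call. They do not tell look-alikes from the thing itself.
- env.spot_in(name, picture): "bbox" ([centre column, centre row, width, height] in pixels, round what is visible of it).
- env.spot_point(name, picture): "uv" ([column, row] in pixels: a listed point, or the origin of a listed thing).
The state is a dict: "time_s": time; "q": joint angles; "qvel": joint speeds; "joint_efforts": joint torques, N m; "position": TCP position; "tool_rot": TCP orientation; "ft_force": force on the tool from outside, world axes, zero at the start; "wrist_torque": the same for the moment, N m; "grip_width": finger opening in m; "gripper_force": force on a finger pad.
Only numpy, scipy, OpenCV 4.12 (cv2) and the standard library are available. Lean on these libraries where they do the work, as an engineer would, in place of code of your own. Each camera call takes 0.05 s, during which the arm holds its last target. There are 200 camera calls.

## Task

Lower the shorter of the two grey battery packs gently into the open bay on top of the analyser, standing flat on the bay floor. Then fold the screen back over it, towards the robot, until it stands at 45 degrees to the bench, and let go. Leave the longer pack and everything else on the bench as it is.

Things in the scene. Friction and masses are not known exactly. Their poses are not given: they have to be found in the camera images.
- analyser: white bench analyser, heavy, does not move: 220 (x) x 200 (y) x 90 high. Origin under its centre on the bench; its +x side (screen side) faces away from the robot, to the operator. A bay open at the top (106 along x, 72 along y, 45 deep) lies in the robot-side half; a screen hinged on a pedestal stands on the far half.
- bay (a point): centre of the bay's floor, 35 behind the analyser's centre (its -x), 45 above the bench; axes as the analyser's. Bay mouth 90 above the bench.
- screen (a joint): angle of the screen panel about its stiff hinge, rad: 0 = flat (level) over the bay towards the robot, 1.571 = upright, more = leaning away from the robot. It stays where it is left (about 4 N at the free edge moves it). Range 0 to 2.1.
- screen_hinge (a point): middle of the screen's hinge line, on the panel's underside; 65 in front of the analyser's centre (its +x), 135 above the bench. Axes turn with the panel: y along the hinge, -x from the hinge to the free edge, z out of the display face (the panel's underside is at z 0, its display face at z 12).
- screen_edge (a point): middle of the screen's free edge, half way through its thickness, 120 from the hinge; axes as screen_hinge. The panel is flat, 120 from hinge to free edge, 170 wide (along y), 12 thick, white with a dark display on its outer face.
- short_pack: the shorter grey battery pack: block 90 (x) x 56 (y) x 60 high with a fixed black arched handle along x on top. Origin under the centre of its base. About 0.3 to 0.6 kg.
- short_pack_handle (a point): middle of the short pack's handle bar (round, 10 thick, 72 long along x), 100 above the pack's base; 35 free height under the bar.
- long_pack: the longer pack, same look and handle but 140 long (x): does not fit the bay. Origin under the centre of its base.
- spray_can: white spray can, 52 dia x 170, cap on top. Origin at its underside.
- white_bottle: white plastic bottle, 52 dia x 130. Origin at its underside.
- screwdriver: screwdriver lying on the bench, about 200 long.
- wrench: open-ended wrench lying on the bench.
- mug: white mug, 80 dia x 90. Origin at its underside.
- red_bin: open red parts bin 160 x 100 x 70. Origin at its underside.
- tin: closed metal tin, 60 dia x 50. Origin at its underside.
Mind the look-alikes: they are no part of the job. What is shaped like the short_pack but purple or turquoise is not meant.

How it is judged (in metres and radians):
On the way, in this order (a step that is already met when the one before it is completed fails the run):
1. the short pack stands flat on the bay floor (z of short_pack in the frame of bay between -0.006 and 0.006 m and horizontal distance between short_pack and bay below 0.018 m and angle between short_pack's own z axis and vertical below 0.08 rad), for 0.2 s.
2. then the screen stands at 45 degrees, with the pack in the bay (all of step 1 and value of joint screen between 0.665 and 0.905 rad), for 0.2 s.
At the end, for the whole second after the job is handed in: The short pack stands still, upright (within 0.08 rad) on the bay floor (base within 6 mm of it, within 18 mm of the bay's centre), and the screen rests at 45 degrees to the bench, within about 7 degrees (joint 0.665 to 0.905 rad) (all of step 2 and velocity of joint screen between -0.05 and 0.05 rad/s and linear speed of short_pack below 0.02 m/s); the robot touches nothing.
It fails at once if the short pack is dropped into the bay (moves faster than 0.45 m/s inside it) (horizontal distance between short_pack and bay below 0.03 m and z of short_pack in the frame of bay below 0.045 m and linear speed of short_pack above 0.45 m/s).
It fails at once if the long pack or another thing on the bench is moved by more than 25 mm (distance of any of long_pack, spray_can, white_bottle, screwdriver, wrench, mug, red_bin, tin from where it was at the start of the episode above 0.025 m).
It also fails if it takes over 51 s, if anything falls off the work surface, if the arm or the gripper's body presses on something with over 40 N, if the wrist force passes 120 N, or if a joint passes its speed limit or range.

## Working session

There is one attempt and no reset: what is moved stays moved. The work goes in short steps, Python scripts to look and compute and a tool call to move; the robot and the scene stay as the last step left them, time stands still between calls to the robot, and variables do not carry over. Pictures are saved under pics/ and viewed, at most 10 in all, crops included, and the job is handed in when it is done.

Besides the shell and the picture viewer there is one more tool, called after "Call:" as name(argument=value, ...), one argument or row to a line, values as JSON. servo_tool: Moves the arm, as the interface text tells. Its arguments: {"type":"object","properties":{"deltas":{"type":"string"},"newtons":{"type":"number"}},"required":["deltas"]}

```bash
mkdir -p pics; ls; cat > h.py <<'E'
import numpy as np, cv2
from rig import env
def ray_pt(p,uv):
    u,v=uv; d=p["depth"]; r,c=int(round(v)),int(round(u))
    w=d[max(r-2,0):r+3,max(c-2,0):c+3]; w=w[w>0]
    return at(p,uv,np.median(w)) if len(w) else None
def at(p,uv,z):
    n=cv2.undistortPoints(np.array([[uv]],float),p["camera_matrix"],np.array(p["D"],float))[0,0]
    c=np.array([n[0]*z,n[1]*z,z,1]); return (np.linalg.inv(p["world_to_cam"])@c)[:3]
def at_h(p,uv,h):
    a=at(p,uv,.2);b=at(p,uv,1.); return a+(b-a)*(h-a[2])/(b[2]-a[2])
def cloud(p):
    d=p["depth"]; v,u=np.mgrid[:d.shape[0],:d.shape[1]]
    n=cv2.undistortPoints(np.stack([u.ravel(),v.ravel()],1).astype(float)[:,None],p["camera_matrix"],np.array(p["D"],float))[:,0]
    z=d.ravel(); c=np.stack([n[:,0]*z,n[:,1]*z,z,np.ones_like(z)])
    w=(np.linalg.inv(p["world_to_cam"])@c)[:3].T.reshape(*d.shape,3).copy(); w[d<=0]=np.nan; return w
E
python3 - <<'E'
from h import *
ims=[]
for n in("top","scene"):
    p=env.get_image(n); ims.append(p["img"]); cv2.imwrite(f"pics/{n}0.png",p["img"][:,:,::-1])
    np.savez(f"{n}0.npz",**{k:p[k] for k in("img","depth","camera_matrix","D","world_to_cam")})
    for t in("analyser","short_pack","long_pack","spray_can","white_bottle","mug","red_bin","tin","screwdriver","wrench"):
        for o in env.spot_in(t,p)[:3]:
            print(n,t,np.round(o["bbox"]),round(o["conf"],2),ray_pt(p,o["bbox"][:2]))
    for t in("bay","screen_hinge","screen_edge","short_pack_handle","short_pack"):
        for o in env.spot_point(t,p)[:3]: print(n,"pt",t,np.round(o["uv"],1),round(o["conf"],2),ray_pt(p,o["uv"]))
print(env.observe())
E
```

```text
pics
top analyser [210. 233.  77.  80.] 0.86 [0.47226111 0.14238459 0.0461501 ]
top analyser [299. 208.  23.  48.] 0.59 [ 0.55436366 -0.14483506  0.10174637]
top short_pack [355. 203.  30.  30.] 0.85 [ 0.57761938 -0.32168205  0.10305433]
top short_pack [439. 202.  38.  23.] 0.61 [ 0.59737286 -0.60651055  0.05903585]
top short_pack [360. 243.  21.  31.] 0.58 [ 0.45489909 -0.34514799  0.05781019]
top long_pack [298. 207.  25.  50.] 0.6 [ 0.56564691 -0.14036526  0.06168613]
top spray_can [289. 157.  18.  31.] 0.72 [ 0.70574033 -0.10739439  0.15682779]
top white_bottle [328. 156.  16.  22.] 0.84 [ 0.73143254 -0.23503645  0.09317202]
top mug [118. 275.  34.  37.] 0.73 [0.325522   0.44879001 0.0045746 ]
top red_bin [121. 186.  36.  50.] 0.69 [0.62887804 0.46479981 0.00434914]
top tin [144. 238.  22.  19.] 0.76 [0.44990808 0.35549907 0.04925908]
top tin [201. 202.  66.  18.] 0.68 [0.54646502 0.14750297 0.20954575]
top screwdriver [335. 285.   9.  63.] 0.63 [ 0.31743026 -0.27239609  0.01467485]
top screwdriver [201. 203.  65.  17.] 0.16 [0.54647823 0.14760382 0.19760588]
top wrench [394. 232
[... 2884 characters left out ...]
8575740e+01, -1.23370907e+01]), 'qvel': array([-0.02615864, -0.05865886,  0.08917085,  0.03260479, -0.03425972,
        0.00475086]), 'joint_efforts': array([ 3.82939819e-03, -4.48322332e+01, -2.31467468e+01,  3.12533018e-05,
        4.08732267e-04, -1.25364022e-05]), 'position': array([0.20641773, 0.50975625, 0.23132026]), 'tool_rot': array([[-9.26888833e-01,  3.75335969e-01, -3.87571493e-05],
       [ 3.75335969e-01,  9.26888834e-01,  7.26112138e-07],
       [ 3.61961049e-05, -1.38739270e-05, -9.99999999e-01]]), 'ft_force': array([-0.49708209,  0.39040637, -0.35598048]), 'wrist_torque': array([-0.00649445, -0.00396606, -0.00262112]), 'gripper_force': 0.0, 'grip_width': 0.08536967563980187}
```

View images.

```bash
python3 - <<'E'
import cv2
a=cv2.imread("pics/top0.png")[130:330,90:490]; cv2.imwrite("pics/t0c.png",cv2.resize(a,(800,400),interpolation=cv2.INTER_CUBIC))
a=cv2.imread("pics/scene0.png")[100:400,120:420]; cv2.imwrite("pics/s0c.png",cv2.resize(a,(600,600),interpolation=cv2.INTER_CUBIC))
E
```

```text
(no output)
```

View pics/t0c.png

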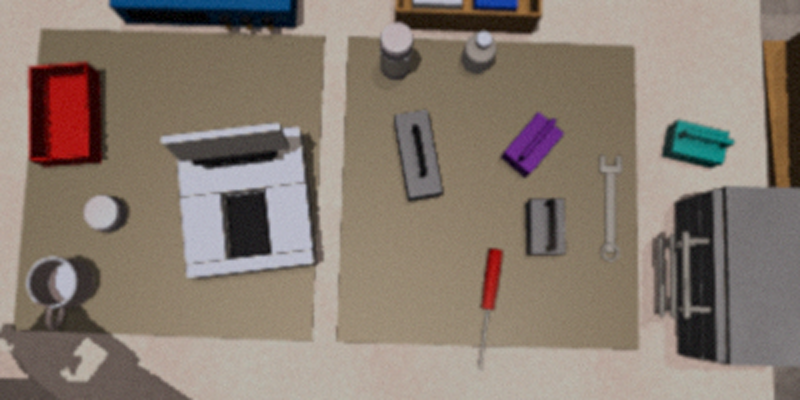

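View pics/s0c.png

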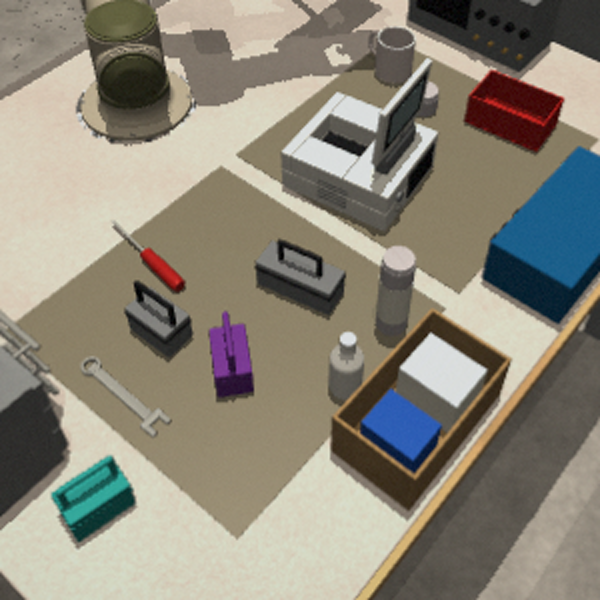

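```bash
python3 - <<'E'
from h import *
P={n:dict(np.load(n+"0.npz")) for n in("top","scene")}
def rect(w,m,nm):
    q=w[m][:,:2].astype(np.float32); q=q[np.isfinite(q).all(1)]
    r=cv2.minAreaRect(q*1000); print(nm,len(q),np.round(r[0],1),np.round(r[1],1),round(r[2],1),'mean',np.round(q.mean(0)*1000,1), 'z',np.round(np.nanmedian(w[m][:,2]),4))
for n in P:
    w=cloud(P[n]); x,y,z=w[...,0],w[...,1],w[...,2]
    near=(abs(x-.46)<.08)&(abs(y+.35)<.065)
    rect(w,near&(abs(z-.06)<.008),n+" packtop"); rect(w,near&(z>.085)&(z<.108),n+" handle")
    an=(abs(x-.49)<.2)&(abs(y-.13)<.16)
    rect(w,an&(abs(z-.09)<.006),n+" antop"); rect(w,an&(abs(z-.046)<.006)&(abs(x-.45)<.08)&(abs(y-.125)<.05),n+" bayfloor")
    s=an&(z>.15)&(z<.3); q=w[s]; print('screen',len(q),q.min(0),q.max(0)); c=q.mean(0); U,S,V=np.linalg.svd(q-c,full_matrices=False); print(c,S,V)
    lp=(abs(x-.57)<.1)&(abs(y+.15)<.06)&(z>.05)
    rect(w,lp&(z<.07),n+" longtop")
E
```

```text
top packtop 400 [ 475.8 -356.1] [127.6  57.1] 1.7 mean [ 456.1 -354.1] z 0.0591
top handle 80 [ 455.7 -357.2] [79.  10.7] 1.2 mean [ 451.8 -356.1] z 0.102
top antop 2713 [477.1 131.6] [220.1 202.3] 8.7 mean [460.7 126.3] z 0.0898
top bayfloor 637 [432.5 124. ] [130.8  75.2] 9.8 mean [443.1 129.4] z 0.0459
screen 776 [0.53172372 0.05692005 0.15001463] [0.5730098  0.22701284 0.26029554]
[0.54980911 0.14041001 0.21905792] [1.38457954 0.95504999 0.07561   ] [[-0.14587429  0.98920541  0.01390513]
 [ 0.11765024  0.00339026  0.99304931]
 [-0.9822826  -0.14649631  0.11687481]]
top longtop 644 [ 567.6 -143.7] [139.7  56.7] 11.3 mean [ 565.8 -143.7] z 0.0596
scene packtop 363 [ 456.3 -356.5] [90.9 57.5] 1.5 mean [ 459.8 -361.4] z 0.0584
scene handle 89 [ 456.8 -356.4] [79.6 11. ] 0.2 mean [ 458.3 -357.2] z 0.1018
scene antop 1437 [478.1 128. ] [222.8 208.1] 8.9 mean [481. 112.] z 0.0883
scene bayfloor 164 [429.1 144.6] [88.7 40.8] 10.4 mean [429.6 147.6] z 0.0446
screen 568 [0.5393856  0.0548879  0.15007607] [0.57427043 0.22625166 0.25734087]
[0.55999615 0.12865256 0.21362349] [1.24750449 0.76925107 0.07428496] [[ 0.13105557 -0.9893921  -0.06267147]
 [-0.03364202  0.05874186 -0.99770617]
 [ 0.99080404  0.13286334 -0.0255867 ]]
scene longtop 560 [ 569.2 -145.6] [139.7  57.9] 12.3 mean [ 572.6 -148.2] z 0.0583
```

The short grey pack is at about (0.4565, −0.3565) with a yaw of 1.3°. The analyser is at (0.4775, 0.131) with a yaw of 8.6°, which puts the bay at (0.443, 0.1255). The crops show the grey pack at top-crop (546,226), with the purple and turquoise ones as decoys. The screen is leaning slightly away.

Call:
servo_tool(
  deltas="1 0 0 0 0 0 -0.1017;1 0 0 0 0 0 -0.1017;1 0 0 0 0 0 -0.1017;1 0 0 0 0 0 -0.1017;1 -9.6 -36.3 0 0 0 0;1 -9.6 -36.3 0 0 0 0;1 -9.6 -36.3 0 0 0 0;1 -9.6 -36.3 0 0 0 0",
  newtons=60,
)

```text
time_s: 2.27
position: [0.248, 0.364, 0.2313]
tool_rot: [[-1.0, -0.023, 0.0], [-0.023, 1.0, -0.0], [-0.0, -0.0, -1.0]]
ft_force: [1.4, -0.1, -0.4]
grip_width: 0.0853
gripper_force: 0.0
```

Call:
servo_tool(
  deltas="1 -9.6 -36.3 0 0 0 0;1 -9.6 -36.3 0 0 0 0;1 -9.6 -36.3 0 0 0 0;1 -9.6 -36.3 0 0 0 0;1 -9.6 -36.3 0 0 0 0;1 -9.6 -36.3 0 0 0 0;1 -9.6 -36.3 0 0 0 0;1 -9.6 -36.3 0 0 0 0",
)

```text
time_s: 2.93
position: [0.3312, 0.075, 0.2316]
tool_rot: [[-1.0, -0.022, 0.001], [-0.022, 1.0, -0.0], [-0.001, -0.0, -1.0]]
ft_force: [0.4, 1.1, 0.7]
grip_width: 0.0854
gripper_force: 0.0
```

Call:
servo_tool(
  deltas="1 -9.6 -36.3 0 0 0 0;1 -9.6 -36.3 0 0 0 0;1 -9.6 -36.3 0 0 0 0;1 -9.6 -36.3 0 0 0 0;1 -9.6 -36.3 0 0 0 0;1 -9.6 -36.3 0 0 0 0;1 -9.6 -36.3 0 0 0 0;1 -9.6 -36.3 0 0 0 0",
)

```text
time_s: 3.6
position: [0.4145, -0.2139, 0.2314]
tool_rot: [[-1.0, -0.021, 0.0], [-0.021, 1.0, -0.0], [-0.0, -0.0, -1.0]]
ft_force: [0.6, 0.7, -0.3]
grip_width: 0.0856
gripper_force: 0.0
```

Call:
servo_tool(
  deltas="1 -9.6 -36.3 0 0 0 0;1 -9.6 -36.3 0 0 0 0;1 -9.6 -36.3 0 0 0 0;1 -9.6 -36.3 0 0 0 0;1 0 0 0 0 0 0;1 0 0 0 0 0 0",
)

```text
time_s: 4.1
position: [0.4559, -0.3575, 0.2303]
tool_rot: [[-1.0, -0.02, -0.001], [-0.02, 1.0, 0.001], [0.001, 0.001, -1.0]]
ft_force: [-0.6, 0.8, 0.5]
grip_width: 0.0855
gripper_force: 0.0
```

Call:
servo_tool(
  deltas="1 0 0 30 0 0 0;1 0 0 35 0 0 0;1 0 0 30 0 0 0;1 0 0 25 0 0 0;1 0 0 18 0 0 0;1 0 0 11 0 0 0;1 0 0 0 0 0 0",
)

```text
time_s: 4.68
position: [0.4552, -0.3541, 0.0805]
tool_rot: [[-1.0, -0.023, -0.003], [-0.023, 1.0, 0.003], [0.003, 0.004, -1.0]]
ft_force: [0.4, 0.3, -0.1]
grip_width: 0.0854
gripper_force: 0.0
```

Call:
servo_tool(
  deltas="0 0 0 0 0 0 0;0 0 0 0 0 0 0;0 0 0 0 0 0 0;0 0 0 0 0 0 0;0 0 0 0 0 0 0;0 0 0 0 0 0 0;0 0 0 0 0 0 0;0 0 0 0 0 0 0",
)

```text
time_s: 5.35
position: [0.456, -0.3565, 0.0827]
tool_rot: [[-1.0, -0.022, 0.0], [-0.022, 1.0, -0.001], [-0.0, -0.001, -1.0]]
ft_force: [-1.9, -1.2, 2.4]
grip_width: 0.0078
gripper_force: 58.5
```

Call:
servo_tool(
  deltas="0 0 0 -8 0 0 0;0 0 0 -20 0 0 0;0 0 0 -30 0 0 0;0 0 0 -30 0 0 0;0 0 0 -30 0 0 0;0 0 0 -20 0 0 0;0 0 0 -10 0 0 0;0 0 0 0 0 0 0",
)

```text
time_s: 6.02
position: [0.4562, -0.3563, 0.232]
tool_rot: [[-1.0, -0.022, 0.002], [-0.022, 1.0, -0.002], [-0.002, -0.002, -1.0]]
ft_force: [0.4, 0.1, -5.1]
grip_width: 0.0078
gripper_force: 58.8
```

```bash
python3 - <<'E'
from h import *
a=[]
for n in("wrist","scene"):
    p=env.get_image(n); im=p["img"][:,:,::-1]
    if n=="scene":
        im=im[180:390,120:400]; w=cloud(p)
        m=(abs(w[...,0]-.456)<.07)&(abs(w[...,1]+.356)<.05)&(w[...,2]>.1); q=w[m&(w[...,2]<.215)]; print(np.round(np.percentile(q,[1,50,99],axis=0),3))
    a.append(cv2.resize(im,(400,300)))
cv2.imwrite("pics/g1.png",np.hstack(a)); o=env.observe(); print(o["position"],o["ft_force"],o["wrist_torque"],o["grip_width"])
E
```

```text
[[ 0.414 -0.385  0.149]
 [ 0.477 -0.37   0.2  ]
 [ 0.502 -0.328  0.211]]
[ 0.4555591  -0.35565149  0.22885434] [-0.41032319 -0.13950299 -5.30537185] [-0.00693813  0.00336128 -0.04110036] 0.007577209741113403
```

View pics/g1.png

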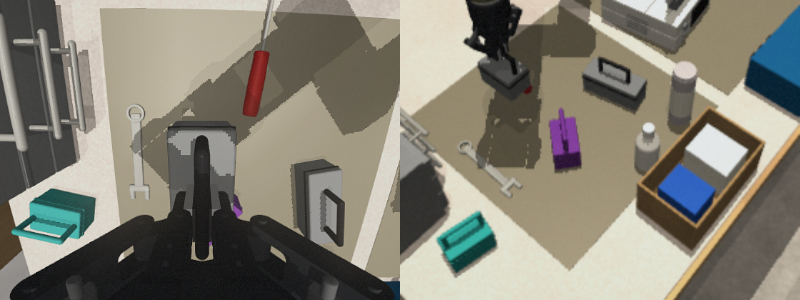

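Call:
servo_tool(
  deltas="0 0 10 0 0 0 0;0 0 20 0 0 0 0;0 0 30 0 0 0 0;0 0 35 0 0 0 0;0 0 35 0 0 0 0;0 0 35 0 0 0 0;0 0 35 0 0 0 0;0 0 35 0 0 0 0",
)

```text
time_s: 6.78
position: [0.4496, -0.1187, 0.229]
tool_rot: [[-1.0, -0.022, -0.003], [-0.022, 1.0, 0.002], [0.003, 0.002, -1.0]]
ft_force: [1.5, 0.9, -4.4]
grip_width: 0.0079
gripper_force: 58.7
```

Call:
servo_tool(
  deltas="0 0 35 0 0 0 0;0 0 35 0 0 0 0;0 0 35 0 0 0 0;0 0 35 0 0 0 0;0 0 35 0 0 0 0;0 0 35 0 0 0 0;0 0 24 0 0 0 0;0 3 12 0 0 0 0",
)

```text
time_s: 7.45
position: [0.4409, 0.1278, 0.229]
tool_rot: [[-1.0, -0.025, -0.003], [-0.025, 1.0, 0.001], [0.003, 0.001, -1.0]]
ft_force: [-0.8, -0.6, -4.9]
grip_width: 0.008
gripper_force: 58.8
```

Call:
servo_tool(
  deltas="0 0 0 0 0 0 -0.064;0 0 0 0 0 0 -0.064;0 0 0 0 0 0 0;0 0 0 0 0 0 0",
)

```text
time_s: 7.78
position: [0.4416, 0.1249, 0.2294]
tool_rot: [[-0.989, -0.148, -0.002], [-0.148, 0.989, 0.0], [0.002, 0.0, -1.0]]
ft_force: [0.3, 0.0, -4.9]
grip_width: 0.0078
gripper_force: 58.8
```

```bash
python3 - <<'E'
from h import *
o=env.observe(); print(o["position"],o["tool_rot"])
for n in("top","scene"):
    p=env.get_image(n); cv2.imwrite(f"pics/{n}1.png",p["img"][:,:,::-1]); w=cloud(p);x,y,z=np.moveaxis(w,2,0)
    an=(abs(x-.48)<.13)&(abs(y-.13)<.13)
    q=w[an&(abs(z-.09)<.004)]; r=cv2.minAreaRect((q[:,:2]*1000).astype(np.float32)); print(n,'antop',r)
    q=w[an&(abs(x-.44)<.08)&(abs(y-.125)<.06)&(abs(z-.209)<.008)]; print(len(q),'packtop',cv2.minAreaRect((q[:,:2]*1000).astype(np.float32)),np.median(q[:,2]))
    q=w[an&(x<.5)&(z>.13)&(z<.2)];print(np.percentile(q,[1,50,99],axis=0))
a=[cv2.resize(cv2.imread(f"pics/{n}1.png")[r],(400,400),interpolation=cv2.INTER_CUBIC) for n,r in(("top",np.s_[170:300,145:275]),("scene",np.s_[100:230,230:360]))]
cv2.imwrite("pics/b1.png",np.hstack(a))
E
```

```text
[0.44156475 0.12493263 0.22938739] [[-9.89011976e-01 -1.47818839e-01 -2.21406301e-03]
 [-1.47819408e-01  9.89014365e-01  9.46855537e-05]
 [ 2.17574381e-03  4.20926629e-04 -9.99997544e-01]]
top antop ((476.99945068359375, 131.1834716796875), (218.9460906982422, 200.9709930419922), 8.506573677062988)
56 packtop ((417.7897033691406, 121.18941497802734), (40.43785858154297, 55.75814437866211), 5.1032257080078125) 0.20537077677106774
[[0.39775615 0.0910708  0.15314009]
 [0.41957236 0.09526021 0.17309672]
 [0.44550108 0.10585183 0.1985107 ]]
scene antop ((479.0442810058594, 128.1724853515625), (221.22573852539062, 201.18124389648438), 8.81017017364502)
242 packtop ((442.7496032714844, 123.66494750976562), (90.15099334716797, 57.76121520996094), 10.22545337677002) 0.20530186476616363
[[0.40266694 0.09011293 0.14687723]
 [0.45965664 0.10046204 0.17479933]
 [0.48986348 0.1549111  0.19960201]]
```

View pics/b1.png

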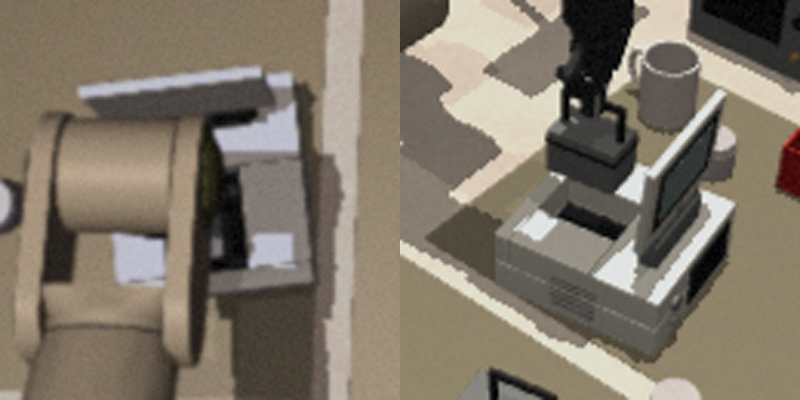

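Call:
servo_tool(
  deltas="0 -1.4 0 8 0 0 0;0 0 0 15 0 0 0;0 0 0 15 0 0 0;0 0 0 15 0 0 0;0 0 0 12 0 0 0;0 0 0 10 0 0 0;0 0 0 8 0 0 0;0 0 0 5 0 0 0",
)

```text
time_s: 8.55
position: [0.4434, 0.1248, 0.1411]
tool_rot: [[-0.989, -0.149, -0.002], [-0.149, 0.989, 0.0], [0.002, 0.0, -1.0]]
ft_force: [1.1, 0.7, -5.5]
grip_width: 0.0073
gripper_force: 58.8
```

Call:
servo_tool(
  deltas="0 0 0 3 0 0 0;0 0 0 3 0 0 0;0 0 0 2 0 0 0;0 0 0 0 0 0 0",
)

```text
time_s: 8.88
position: [0.4438, 0.1249, 0.1342]
tool_rot: [[-0.989, -0.149, 0.0], [-0.149, 0.989, -0.0], [-0.0, -0.0, -1.0]]
ft_force: [-0.6, 0.2, -5.0]
grip_width: 0.0079
gripper_force: 58.8
```

Call:
servo_tool(
  deltas="0 0 0 2 0 0 0;0 0 0 1 0 0 0;0 0 0 1 0 0 0;0 0 0 0 0 0 0",
)

```text
time_s: 9.22
position: [0.4437, 0.1249, 0.1302]
tool_rot: [[-0.989, -0.149, -0.0], [-0.149, 0.989, -0.0], [0.0, 0.0, -1.0]]
ft_force: [-0.4, 0.5, -4.6]
grip_width: 0.0081
gripper_force: 58.8
```

Call:
servo_tool(
  deltas="0 0 0 1 0 0 0;0 0 0 0 0 0 0",
)

```text
time_s: 9.38
position: [0.4437, 0.1249, 0.1292]
tool_rot: [[-0.989, -0.149, -0.0], [-0.149, 0.989, 0.0], [0.0, 0.0, -1.0]]
ft_force: [-0.4, 0.2, -5.1]
grip_width: 0.0075
gripper_force: 58.8
```

Call:
servo_tool(
  deltas="0 0 0 1 0 0 0;0 0 0 0 0 0 0",
)

```text
time_s: 9.55
position: [0.4437, 0.1249, 0.1282]
tool_rot: [[-0.989, -0.149, -0.0], [-0.149, 0.989, -0.0], [0.0, 0.0, -1.0]]
ft_force: [-0.5, -0.6, -4.7]
grip_width: 0.0075
gripper_force: 58.8
```

Call:
servo_tool(
  deltas="0 0 0 1 0 0 0;0 0 0 0 0 0 0",
)

```text
time_s: 9.72
position: [0.4439, 0.1247, 0.1277]
tool_rot: [[-0.989, -0.15, 0.001], [-0.15, 0.989, -0.0], [-0.0, -0.001, -1.0]]
ft_force: [-1.5, -1.2, 0.5]
grip_width: 0.0078
gripper_force: 59.4
```

Call:
servo_tool(
  deltas="0 0 0 1 0 0 0;0 0 0 0 0 0 0",
)

```text
time_s: 9.88
position: [0.4439, 0.1247, 0.1276]
tool_rot: [[-0.989, -0.15, 0.001], [-0.15, 0.989, -0.001], [-0.001, -0.001, -1.0]]
ft_force: [-6.1, -3.4, 11.9]
grip_width: 0.0076
gripper_force: 60.8
```

Call:
servo_tool(
  deltas="0 0 0 -1.5 0 0 0;0.6 0 0 0 0 0 0;0.6 0 0 0 0 0 0;0.6 0 0 0 0 0 0;0.6 0 0 0 0 0 0;0.6 0 0 0 0 0 0;0.6 0 0 0 0 0 0",
)

```text
time_s: 10.47
position: [0.4438, 0.1249, 0.1278]
tool_rot: [[-0.989, -0.149, 0.0], [-0.149, 0.989, -0.0], [-0.0, -0.0, -1.0]]
ft_force: [-0.2, 0.3, 0.1]
grip_width: 0.0512
gripper_force: 0.0
```

Call:
servo_tool(
  deltas="0.6 0 0 -5 0 0 0;0.6 0 0 -10 0 0 0;0.6 0 0 -20 0 0 0;0.6 0 0 -35 0 0 0;0.6 0 0 -35 0 0 0;0 0 0 -35 0 0 0;0 0 0 -30 0 0 0;0 0 0 -20 0 0 0",
)

```text
time_s: 11.13
position: [0.4439, 0.1249, 0.3214]
tool_rot: [[-0.989, -0.15, 0.004], [-0.15, 0.989, 0.0], [-0.004, -0.001, -1.0]]
ft_force: [0.8, -0.2, -0.0]
grip_width: 0.0153
gripper_force: 0.0
```

```bash
python3 - <<'E'
from h import *
o=env.observe(); print(o["time_s"],o["position"])
p=env.get_image("scene"); w=cloud(p); x,y,z=np.moveaxis(w,2,0)
cv2.imwrite("pics/c1.png",cv2.resize(p["img"][100:230,230:360,::-1],(500,500),interpolation=cv2.INTER_CUBIC))
b=(abs(x-.443)<.06)&(abs(y-.1255)<.05)
q=w[b&(abs(z-.105)<.006)]; print(len(q),cv2.minAreaRect((q[:,:2]*1000).astype(np.float32)),np.median(q[:,2]))
q=w[b&(z>.135)&(z<.16)]; print(len(q),cv2.minAreaRect((q[:,:2]*1000).astype(np.float32)),np.median(q[:,2]),q[:,2].max())
q=w[(x>.52)&(x<.62)&(abs(y-.14)<.07)&(z>.16)&(z<.28)]; a=np.radians(8.6)
r=(q[:,0]-.5418)*np.cos(a)+(q[:,1]-.1407)*np.sin(a); A=np.polyfit(q[:,2]-.135,r,1); print('screen slope',A,r.min(),r.max(),q[:,2].max())
E
```

```text
11.1333 [0.44390127 0.12492817 0.3214372 ]
245 ((444.5104675292969, 122.65070343017578), (92.33109283447266, 60.490272521972656), 6.917210578918457) 0.10325358299951737
66 ((442.79443359375, 122.19180297851562), (82.9887466430664, 13.198028564453125), 11.477848052978516) 0.14529825749066727 0.15538783762514086
screen slope [0.00397045 0.01683614] 0.007580254406357083 0.02165976280819203 0.2569181731396044
```

View pics/c1.png

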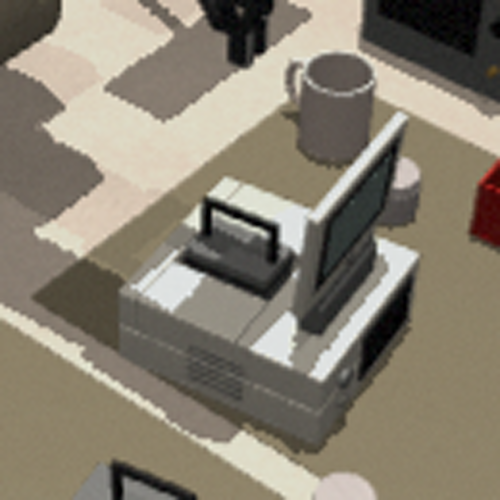

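The pack is seated: its top is at about 0.104 and its handle bar at about 0.145. The screen (crop around 360,210) is near upright. Next I'll go over it and come down behind.

Call:
servo_tool(
  deltas="0 -20 0 0 0 0 0;0 -35 0 0 0 0 0;0 -35 0 0 0 0 0;0 -35 0 0 0 0 0;0 -35 0 0 0 0 0;0 0 0 0 0 0 0;0 0 0 0 0 0 0",
)

```text
time_s: 11.77
position: [0.6029, 0.1488, 0.3161]
tool_rot: [[-0.989, -0.149, -0.003], [-0.149, 0.989, -0.0], [0.003, 0.0, -1.0]]
ft_force: [-0.1, 0.0, -0.5]
grip_width: -0.0002
gripper_force: 0.0
```

Call:
servo_tool(
  deltas="0 0 0 20 0 0 0;0 0 0 30 0 0 0;0 0 0 20 0 0 0;0 0 0 11 0 0 0;0 0 0 0 0 0 0;0 0 0 0 0 0 0",
)

```text
time_s: 12.27
position: [0.6013, 0.1487, 0.2377]
tool_rot: [[-0.989, -0.149, 0.0], [-0.149, 0.989, -0.0], [-0.0, -0.0, -1.0]]
ft_force: [-0.4, 0.7, -0.4]
grip_width: -0.0004
gripper_force: 0.0
```

Call:
servo_tool(
  deltas="0 15 0 0 0 0 0;0 10 0 0 0 0 0;0 5 0 0 0 0 0;0 4 0 0 0 0 0;0 4 0 0 0 0 0;0 0 0 0 0 0 0",
)

```text
time_s: 12.77
position: [0.5645, 0.1431, 0.2379]
tool_rot: [[-0.989, -0.149, 0.002], [-0.149, 0.989, 0.0], [-0.002, -0.0, -1.0]]
ft_force: [1.1, -0.2, 0.9]
grip_width: 0.0003
gripper_force: 1.0
```

Call:
servo_tool(
  deltas="0 5 0 0 0 0 0;0 5 0 0 0 0 0;0 5 0 0 0 0 0;0 5 0 0 0 0 0;0 0 0 0 0 0 0",
)

```text
time_s: 13.18
position: [0.5434, 0.1399, 0.2366]
tool_rot: [[-0.989, -0.149, -0.002], [-0.149, 0.989, -0.0], [0.002, -0.0, -1.0]]
ft_force: [1.5, 0.4, 0.1]
grip_width: -0.0004
gripper_force: 0.3
```

```bash
cat > scr.py <<'E'
from h import *
def ang(tag):
    o=env.observe(); print(o["time_s"],o["position"],o["ft_force"])
    p=env.get_image("scene"); w=cloud(p); x,y,z=np.moveaxis(w,2,0); a=np.radians(8.6)
    cv2.imwrite(f"pics/{tag}.png",cv2.resize(p["img"][100:230,230:360,::-1],(500,500),interpolation=cv2.INTER_CUBIC))
    r=(x-.5418)*np.cos(a)+(y-.1407)*np.sin(a); l=-(x-.5418)*np.sin(a)+(y-.1407)*np.cos(a)
    m=(abs(l)<.075)&(abs(l)>.03)&(z>.15)&(z<.28)&(r>-.12)&(r<.06)
    R,Z=r[m],z[m]-.135
    for _ in range(4):   # robust line fit
        c=np.array([R.mean(),Z.mean()]); d=np.linalg.svd(np.c_[R,Z]-c,full_matrices=False)[2][0]
        e=abs((R-c[0])*d[1]-(Z-c[1])*d[0]); k=e<max(.004,1.5*np.median(e)); R,Z=R[k],Z[k]
    if d[1]<0:d=-d
    print(len(R),"angle",np.arctan2(d[1],-d[0]),"offset from hinge",c[0]*d[1]-c[1]*d[0],"reach",((np.c_[R,Z])@d).max())
E
python3 -c "from scr import *; ang('d1')"
```

```text
13.1833 [0.5434453  0.13993758 0.23655584] [1.54239129 0.41817596 0.1109115 ]
305 angle 1.352926443050217 offset from hinge 0.012536769411571573 reach 0.12108501528057218
```

View pics/d1.png

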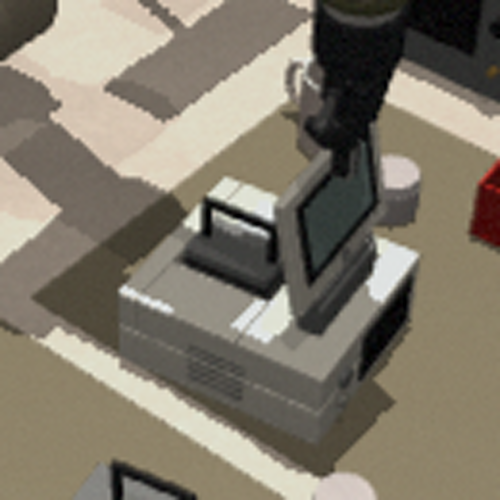

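The screen has moved to 1.353 rad, as the model predicted, with the fingertip on the display at (345,165). I'll continue along the arc.

Call:
servo_tool(
  deltas="0 5 0 0 0 0 0;0 6 0 0 0 0 0;0 6 0 0 0 0 0;0 6 0 2 0 0 0;0 7 0 2 0 0 0;0 7 0 3 0 0 0;0 0 0 0 0 0 0",
)

```text
time_s: 13.82
position: [0.5063, 0.1344, 0.2294]
tool_rot: [[-0.989, -0.15, -0.002], [-0.15, 0.989, -0.0], [0.002, -0.0, -1.0]]
ft_force: [1.0, 0.5, -0.2]
grip_width: 0.0002
gripper_force: 0.0
```

Call:
servo_tool(
  deltas="0 5 0 3 0 0 0;0 5 0 3 0 0 0;0 4 0 2 0 0 0;0 3 0 2 0 0 0;0 0 0 0 0 0 0;0 0 0 0 0 0 0",
)

```text
time_s: 14.32
position: [0.4906, 0.132, 0.2194]
tool_rot: [[-0.989, -0.149, -0.002], [-0.149, 0.989, -0.0], [0.002, 0.0, -1.0]]
ft_force: [-0.1, 0.4, 0.5]
grip_width: -0.0001
gripper_force: 0.0
```

```bash
python3 -c "from scr import *; ang('d2')"
```

```text
14.3167 [0.49061123 0.13198579 0.21941562] [-0.07377263  0.44771588  0.52799735]
391 angle 0.8579895555849295 offset from hinge 0.009778835360774788 reach 0.11766761498510243
```

Call:
servo_tool(
  deltas="0 3 0 2.5 0 0 0;0 2.5 0 2.5 0 0 0;0 0 0 0 0 0 0;0 0 0 0 0 0 0",
)

```text
time_s: 14.7
position: [0.4854, 0.1312, 0.2145]
tool_rot: [[-0.989, -0.149, -0.001], [-0.149, 0.989, -0.0], [0.001, 0.0, -1.0]]
ft_force: [0.0, 0.3, 0.4]
grip_width: -0.0001
gripper_force: 0.0
```

Call:
servo_tool(
  deltas="0 -3 0 -3 0 0 0;0 -10 0 -10 0 0 0;0 -20 0 -25 0 0 0;0 0 0 -40 0 0 0;0 0 0 -40 0 0 0;0 0 0 -20 0 0 0;0 0 0 0 0 0 0;0 0 0 0 0 0 0",
)

```text
time_s: 15.37
position: [0.5186, 0.1362, 0.3533]
tool_rot: [[-0.989, -0.149, 0.001], [-0.149, 0.989, 0.0], [-0.001, -0.0, -1.0]]
ft_force: [-0.3, 0.1, -0.9]
grip_width: 0.0001
gripper_force: 0.0
```

```bash
python3 - <<'E'
from scr import *
ang('d3')
p=env.get_image("top"); w=cloud(p); x,y,z=np.moveaxis(w,2,0); a=np.radians(8.6)
r=(x-.5418)*np.cos(a)+(y-.1407)*np.sin(a); l=-(x-.5418)*np.sin(a)+(y-.1407)*np.cos(a)
m=(abs(l)<.08)&(z>.16)&(z<.24)&(r>-.11)&(r<.03); A=np.polyfit(r[m],z[m],1); print(m.sum(),A,np.arctan(-A[0]))
E
```

```text
15.3667 [0.518618   0.1362021  0.35328976] [-0.29675627  0.07557076 -0.86499809]
529 angle 0.7510542477507943 offset from hinge 0.011789695046789669 reach 0.11932410284309411
799 [-0.86360527  0.1558952 ] 0.7123397873267678
```

View pics/d3.png

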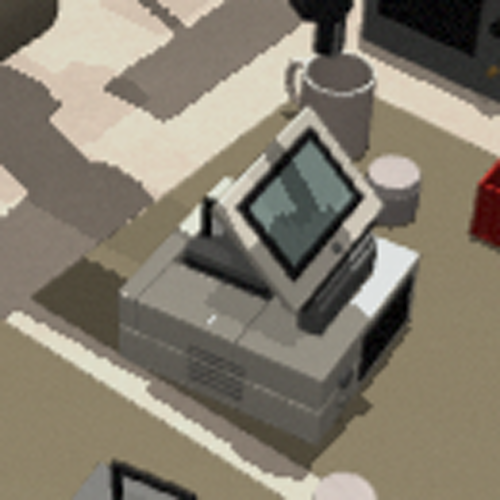

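The screen stands at about 0.75 rad. The depth fit and the fingertip geometry agree on that, and it is within 0.665–0.905. The pack is in the bay and the arm is clear.

```bash
python3 -c "from rig import env; print(env.close_job())"
```

```text
the job is handed in; nothing more can be done
None
```

The short grey pack is standing on the bay floor, the screen is folded back to about 43° (0.75 rad) and released, and the job is handed in; no verdict came back from the hand-in.

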